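Clip the work lamp to the bench staple

ROBOT

A 7-joint arm with a two-finger parallel gripper is mounted at the origin on the work surface. World frame = base frame: x ahead of the robot, y to its left, z up, the work surface at z = 0. Lengths are in m, angles in rad, forces in N, time in s.
With the tool pointing down it reaches from about 0.4 to 0.875 m from the base axis. Payload 4.4 kg.
Tool frame: the origin (TCP) lies at the very end of the fingers, on their centre line; the grasp point (between the pads) lies 19 mm behind it; x points along the fingers, y is the direction in which the jaws open and shut, and the axes are right-handed (so a half turn about x gives the same grasp; the last joint's range is limited). The gripper opens to 85 mm and grips with 20 to 120 N. Pads are 22 mm wide; open, the fingers measure 114 mm over their backs; the gripper's body (76 mm by 85 mm) begins 54 mm behind the grasp point. The pads swing forward as they close: fully open they stand 13 mm farther back than shut.
Start: joints at [1.119, 0.628, 0.038, 1.517, -0.027, 0.996, -0.02], TCP at [0.245, -0.602, 0.231] pointing down, gripper open.
Joint ranges: [-3.06, 3.06], [-0.37, 2.12], [-1.25, 1.32], [0.18, 2.47], [-1.1, 4.24], [0.23, 1.98], [-2.94, 2.94]. Speed limits (rad/s): [2.57, 2.57, 3.14, 3.14, 3.14, 3.14, 3.14].

INTERFACE

Orientations are given as a 3x3 rotation matrix whose columns are the frame's x, y, z axes.
In Python, from bench import monitor, camera, workorder, nets gives the robot as it stands.
- The arm moves only by the tool play_rows, never from a script. Its argument "steps" is a list of rows, each a list of 3 entries, a list of its own where there are three numbers: the shift along the tool's x, y, z in mm, then the turn about the tool's x in rad, then the closure, from -1 (fully open) to 1 (shut). In form: [[[tx, ty, tz], yaw, claw], ...]. A call has 1 to 10 rows; each row is the pose to reach, as a shift and turn from the pose measured when the call began, along the tool's axes at that moment; what a row does not reach only later rows make up. A row lasts 1/10 s, in which the tool goes at most 50 mm and 8.59 degrees, less where a joint would pass 70% of its speed; a pose out of reach is approached as far as the arm can. A call with a gripper value outside its range is refused whole. The fingers move at their own pace and stop on an object; "force" is the grip in N (left out, the last holds). Time passes only in rows, so rows that repeat a pose let the fingers close. It gives the time, the measured TCP pose, the force and the opening at its end, in the units of the state.
- monitor.observe(): the state, without advancing time (a new reading comes with each control period).
- camera(name): name is "side" or "top"; returns a dict with "img" (384x512x3 uint8, red, green, blue), "range_z" (384x512 float32, m along the optical axis (not along the pixel's ray), 0 where there is no reading), "fx", "fy", "cx", "cy" (pixels), "cam_to_world" (4x4, takes a point from camera to world coordinates). Camera axes: x right, y up, looking along -z (the intrinsics and any distortion apply to the point x, -y, -z); pixel columns grow to the right and rows downward; lengths in m; the calibration is good to about 2 mm. A picture is of the moment at which its call begins.
- workorder.hand_in(): hands the job in, once; it reports no verdict.
Trained networks look in a picture, given as the dict that the camera call returned (one of the last four; its "shot" number tells which), for a name from the list of things; names that differ only in an ending like _2 or _b are one class to them, and where a whole thing is asked for, a point or a joint stands for the part that bears it (a point fixed in the world has none). Each returns a list of dicts, best first, with "conf" (0 to 1); they miss things now and then, are a little off and sometimes report something else, mostly with a low value. They report only what shows in the picture. A call takes as long as a camera call. They do not tell look-alikes from the thing itself.
- nets.search_frame(target, picture): "xyz" ([x, y, z] in m, in the coordinates of the camera as it stood for that picture, good to about 4 mm: the middle of the surface that is visible of it).
- nets.regions_of(target, picture): "pixels" (384x512 bool, what is visible of it).
The state is a dict: "clock": time; "joint_positions": joint angles; "joint_vel": joint speeds; "joint_efforts": joint torques, N m; "eef_pos": TCP position; "tool_rot": TCP orientation; "ft_force": force on the tool from outside, world axes, zero at the start; "wrist_torque": the same for the moment, N m; "gripper_width": finger opening in m.
Only numpy, scipy, OpenCV 4.12 (cv2) and the standard library are available. Lean on these libraries where they do the work, as an engineer would, in place of code of your own. Each camera call takes 0.05 s, during which the arm holds its last target.

TASK

Clip the yellow work lamp onto the steel staple of the blue bench anchor: push its red sprung gate gently against the staple's near leg until the leg is inside the hook and the gate has snapped shut, then check that it holds by pulling the lamp steadily straight back against the shut gate with about 10 N for half a second. Let go of the lamp and leave it lying flat on the bench, still clipped on, without ramming the staple or disturbing anything else on the bench.

Things in the scene. Friction and masses are not known exactly. Their poses are not given: they have to be found in the camera images.
- lamp: Yellow box-shaped work lamp, 0.23 kg, lying flat, with a dark steel hook closed by a red gate at its front (+x) end. Origin: on its underside, mid width; x forward to the hook, y left, z up. Body to grip: x -70 to +20 mm, 30 mm wide, 36 mm high. A black head (x 20 to 56, 26 mm wide, z 18 to 34) joins it to the hook. The hook's underside is at z = 20.
- hook_mouth (a point): Middle of the hook's mouth, at lamp x 104, y 0, z 24 mm (axes as the lamp). The hook is a flat frame of 8 mm round bar: arms at y = -29 (gate hinge) and y = +13 (nose) run from here back to the spine; the gate bars the mouth between them. Lead a leg in at y = 0, within 4 mm. Its centre touches the shut gate at lamp x = 111, and bears on it from inside, pulled back, at about x = 100.
- hook_spine (a point): Middle of the hook's rigid spine bar, at lamp x 62, y 0, z 24 mm (axes as the lamp). Going in along y = 0, the gate falls shut behind the leg when the leg's centre is at about lamp x = 75; at x = 70 the leg meets the spine, and the force shoots up.
- gate (a joint): Angle of the red gate (6 mm bar, 34 mm long, hinged at lamp x 104, y -29, its free end by the nose arm): 0 = shut, up to 1.3 rad as it swings in towards the spine. A spring shuts it: the push on a leg going in rises to about 4 to 8 N before it passes. Pulled from inside, the gate gives 0.1 rad outward (to -0.1), then the hook holds it.
- anchor: Blue anchor block fixed to the bench, 14 mm high. Origin at bench level; x along its slot, away from the side to clip from; block x -26 to +104 mm, y +-30. In the slot stands a rigid steel staple: upright U of 8 mm round bar, near leg and a second one 62 mm further along +x, both at y = 0, bar across the top, underside at z = 43. Force between lamp and anchor must stay under 18 N.
- slot_mid (a point): Middle of the staple's slot, at the anchor's x 0, y 0, z 24 mm (axes as the anchor). The near leg's centre is locked anywhere from 20 mm before to 20 mm beyond it along the anchor's x; this is NOT measured: feel or see it. Clip from the -x side with the lamp's x along the anchor's x; lying flat or up to 10 mm above the bench, the hook clears block and top bar. The check pull: over 5 N for 0.2 s.
- tape: Roll of blue tape lying flat, 90 mm across, 24 mm high; origin under its centre. Leave alone.
- driver: Screwdriver with a red handle, about 200 mm long, lying along its x; leave alone.
- measure: Orange tape measure, 62 x 40 x 55 mm; origin under its centre. Leave alone.
- spray_red: Spray can with red cap, 66 mm across, 170 mm high; origin under its centre. Leave alone.
- spray_green: Spray can with green cap, same size. Leave alone.
- spray_blue: Spray can with blue cap, same size. Leave alone.
- jar: Small amber jar, 64 mm across, 70 mm high; origin under its centre. Leave alone.
Mind the look-alikes: they are no part of the job. There is more than one size of the lamp; the job needs the larger.

How it is judged:
By the outcome, as a careful person would: the job done as asked, in the order asked, and still so for the second after the job is handed in, with the robot touching nothing.
It also fails if it takes over 64 s, if anything falls off the work surface, if the arm or the gripper's body presses on something with over 40 N, if the wrist force passes 120 N, or if a joint passes its speed limit or range.

## Working session

There is one attempt and no reset: what is moved stays moved. The work goes in short steps, Python scripts to look and compute and a tool call to move; the robot and the scene stay as the last step left them, time stands still between calls to the robot, and variables do not carry over. Pictures are saved under pics/ and viewed, and the job is handed in when it is done.

Besides the shell and the picture viewer there is one more tool, called after "Request:" as name(argument=value, ...), one argument or row to a line, values as JSON. play_rows: Moves the arm, as the interface text tells. Its arguments: {"type":"object","properties":{"steps":{"type":"array","items":{"type":"array"}},"force":{"type":"number"}},"required":["steps"]}

```bash
mkdir -p pics; ls; cat > h.py <<'E'
import numpy as np, cv2
from bench import monitor, camera, workorder, nets
def shot(n,name):
    p=camera(n); cv2.imwrite(f'pics/{name}.png',cv2.cvtColor(p['img'],cv2.COLOR_RGB2BGR)); return p
def world(p,u,v,z=None):
    d=p['range_z'][v,u] if z is None else z
    c=np.array([(u-p['cx'])/p['fx']*d,-(v-p['cy'])/p['fy']*d,-d,1])
    return (p['cam_to_world']@c)[:3]
def cloud(p):
    H,W=p['range_z'].shape; v,u=np.mgrid[:H,:W]; d=p['range_z']
    c=np.stack([(u-p['cx'])/p['fx']*d,-(v-p['cy'])/p['fy']*d,-d,np.ones_like(d)],-1)
    return (c@p['cam_to_world'].T)[...,:3]
def tow(p,x): return (p['cam_to_world']@np.append(x,1))[:3]
E
python3 - <<'E'
from h import *
np.set_printoptions(precision=4,suppress=True)
s=monitor.observe(); print(s)
for n in ('side','top'):
    p=shot(n,n+'0'); print(n,[k for k in p],p['fx'],p['cx'],p['cam_to_world'])
    for t in ('lamp','anchor','gate','hook_mouth'):
        for r in nets.search_frame(t,p)[:4]: print(t,round(r['conf'],2),tow(p,r['xyz']))
E
```

```text
pics
{'clock': 0.0, 'joint_positions': array([ 1.1192,  0.6293,  0.0384,  1.5184, -0.027 ,  0.9963, -0.02  ]), 'joint_vel': array([ 0.0019, -0.0012,  0.0012,  0.0001,  0.0014, -0.0003,  0.0008]), 'joint_efforts': array([  0.0011, -56.3406,   1.2263, -19.3446,   0.0111,   0.0106,
         0.    ]), 'eef_pos': array([ 0.2444, -0.6016,  0.2304]), 'tool_rot': array([[-0.0007,  0.3763, -0.9265],
       [ 0.0018, -0.9265, -0.3763],
       [-1.    , -0.0019,  0.    ]]), 'ft_force': array([ 0.2168, -0.1923, -0.5884]), 'wrist_torque': array([-0.0016,  0.0035,  0.0211]), 'gripper_width': 0.08557404541677026}
side ['img', 'range_z', 'fx', 'fy', 'cx', 'cy', 'cam_to_world', 'shot'] 463.56858937491506 259.655411030842 [[-0.9599  0.2072 -0.1886  0.3237]
 [-0.2802 -0.7175  0.6377  1.0363]
 [-0.0032  0.665   0.7468  1.2754]
 [ 0.      0.      0.      1.    ]]
lamp 0.63 [ 0.6024 -0.1445  0.033 ]
anchor 0.72 [0.6366 0.2275 0.0112]
anchor 0.26 [ 0.4663 -0.501   0.1024]
hook_mouth 0.91 [ 0.5988 -0.1466  0.0295]
hook_mouth 0.63 [ 0.5217 -0.2622  0.0206]
hook_mouth 0.23 [0.6391 0.2278 0.0169]
top ['img', 'range_z', 'fx', 'fy', 'cx', 'cy', 'cam_to_world', 'shot'] 482.1213233453305 248.52608360515686 [[-0.0141  0.9926 -0.121   0.413 ]
 [-0.9999 -0.0142  0.0005  0.014 ]
 [-0.0012  0.121   0.9927  1.6732]
 [ 0.      0.      0.      1.    ]]
lamp 0.77 [ 0.6069 -0.1573  0.036 ]
lamp 0.75 [ 0.5237 -0.2644  0.0206]
lamp 0.33 [ 0.5504 -0.5229  0.0649]
anchor 0.57 [0.6434 0.2181 0.013 ]
hook_mouth 0.65 [ 0.5209 -0.2663  0.0174]
hook_mouth 0.61 [ 0.614  -0.1595  0.0396]
```

View pics/side0.png

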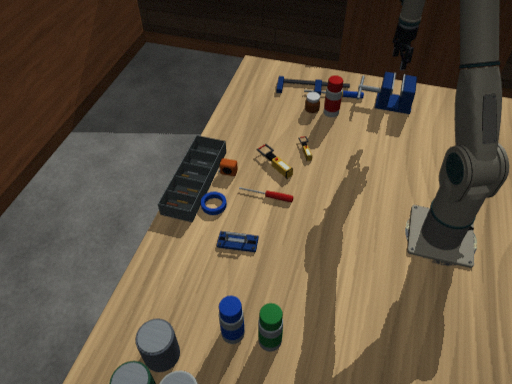

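View pics/top0.png

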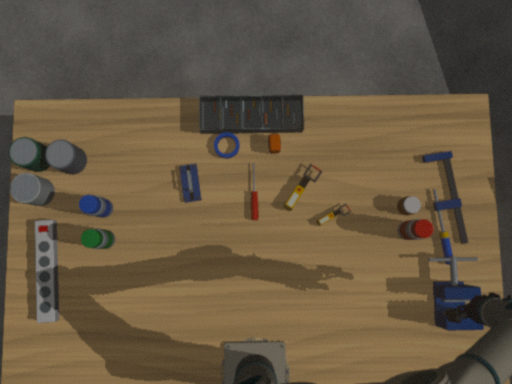

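```bash
python3 - <<'E'
from h import *
np.set_printoptions(precision=4,suppress=True)
def crop(p,x0,x1,y0,y1,k): 
    return cv2.cvtColor(cv2.resize(p['img'][y0:y1,x0:x1],None,fx=k,fy=k,interpolation=cv2.INTER_CUBIC),cv2.COLOR_RGB2BGR)
a=camera('top'); b=camera('side')
A=crop(a,160,220,155,210,6);B=crop(a,270,350,155,235,5);C=crop(b,205,270,222,262,6);D=crop(b,245,325,130,190,5)
def pad(i): return cv2.copyMakeBorder(i,0,400-i.shape[0],0,400-i.shape[1],cv2.BORDER_CONSTANT)
cv2.imwrite('pics/c0.png',np.vstack([np.hstack([pad(A),pad(B)]),np.hstack([pad(C),pad(D)])])[:800])
np.savez('a.npz',img=a['img'],r=a['range_z']);
for n,p in (('top',a),('side',b)):
  P=cloud(p)
  for t in ('lamp','anchor','gate'):
    for r in nets.regions_of(t,p)[:3]:
        m=r['pixels']; ys,xs=np.nonzero(m); q=P[m]; print(n,t,round(r['conf'],2),m.sum(),xs.min(),xs.max(),ys.min(),ys.max(), np.percentile(q,[2,50,98],axis=0).ravel())
E
```

```text
top lamp 0.65 385 285 321 165 209 [ 0.5478 -0.2334  0.0039  0.6157 -0.1632  0.0341  0.6912 -0.1137  0.0441]
top lamp 0.48 152 317 341 208 224 [ 0.4932 -0.3003  0.012   0.5193 -0.2607  0.0241  0.5435 -0.2224  0.0321]
top anchor 0.7 637 180 200 164 201 [0.5814 0.1844 0.0058 0.6418 0.2149 0.0147 0.7048 0.2477 0.0548]
top anchor 0.59 207 251 258 189 219 [ 0.513  -0.0161  0.0114  0.5608 -0.005   0.0238  0.6098  0.006   0.0328]
top anchor 0.35 388 284 320 170 209 [ 0.5475 -0.2317  0.0003  0.6089 -0.1574  0.0345  0.6683 -0.1108  0.0444]
side lamp 0.79 376 264 292 144 178 [ 0.5452 -0.2338 -0.0012  0.5971 -0.1411  0.0312  0.6654 -0.1067  0.0418]
side lamp 0.7 107 301 311 141 159 [ 0.4941 -0.3013  0.0041  0.5175 -0.2509  0.0235  0.5456 -0.2176  0.0294]
side anchor 0.9 662 217 257 231 251 [0.5809 0.1866 0.0032 0.6402 0.2228 0.0145 0.7051 0.2516 0.0516]
side gate 0.17 644 324 342 75 116 [ 0.4382 -0.6296  0.0027  0.4676 -0.5072  0.1034  0.501  -0.4948  0.1731]
```

View pics/c0.png

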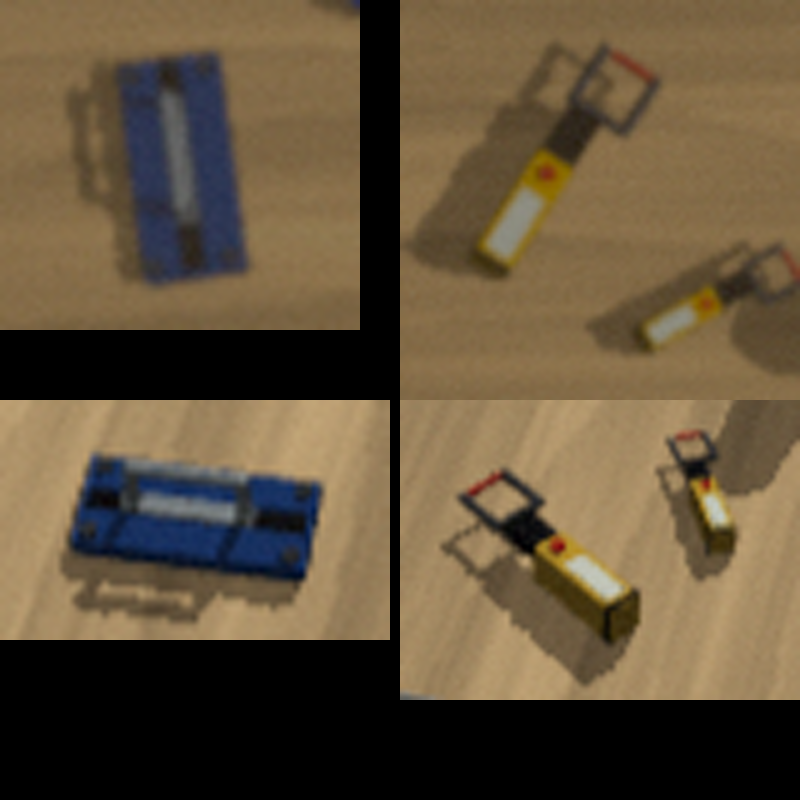

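```bash
cat >> h.py <<'E'
def proj(p,X):
    X=np.atleast_2d(X); c=(np.linalg.inv(p['cam_to_world'])@np.c_[X,np.ones(len(X))].T).T
    return np.c_[p['cx']+p['fx']*c[:,0]/-c[:,2], p['cy']+p['fy']*c[:,1]/c[:,2]]
def rect(p,cx,cy,yaw,z,L,W,k,imgs=None):
    # image: columns = local x from -L..L, rows = local y from W..-W (mm), k px/mm
    xs=np.arange(-L,L,1/k); ys=np.arange(W,-W,-1/k); gx,gy=np.meshgrid(xs,ys)
    c,s=np.cos(yaw),np.sin(yaw)
    X=np.stack([cx+(c*gx-s*gy)/1000,cy+(s*gx+c*gy)/1000,np.full_like(gx,z)],-1).reshape(-1,3)
    uv=proj(p,X).astype(np.float32).reshape(gx.shape+(2,))
    return cv2.cvtColor(cv2.remap(p['img'] if imgs is None else imgs,uv[...,0],uv[...,1],cv2.INTER_CUBIC),cv2.COLOR_RGB2BGR)
E
python3 - <<'E'
from h import *
np.set_printoptions(precision=4,suppress=True)
a=camera('top'); b=camera('side')
for n,p in (('top',a),('side',b)):
    P=cloud(p)
    r=nets.regions_of('anchor',p)[0]; m=r['pixels']
    q=P[m]; t=q[(q[:,2]>0.008)&(q[:,2]<0.02)][:,:2].astype(np.float32)
    rc=cv2.minAreaRect(t*1000); print(n,rc, np.median(q[(q[:,2]>0.008)&(q[:,2]<0.02)][:,2]))
    # colour-based mask at plane z=.014
    im=rect(p,0.643,0.217,0,0.014,95,70,4); hsv=cv2.cvtColor(im,cv2.COLOR_BGR2HSV)
    mk=cv2.inRange(hsv,(100,110,25),(130,255,255)); mk=cv2.morphologyEx(mk,cv2.MORPH_OPEN,np.ones((9,9)))
    cs=max(cv2.findContours(mk,0,2)[0],key=cv2.contourArea); rr=cv2.minAreaRect(cs); print(rr, 'ctr',0.643+(rr[0][0]/4-95)/1000,0.217+(70-rr[0][1]/4)/1000)
    cv2.drawContours(im,[cv2.boxPoints(rr).astype(int)],0,(0,255,0),1)
    cv2.imwrite(f'pics/rect_{n}.png',im)
cv2.imwrite('pics/rect.png',cv2.resize(np.vstack([cv2.imread('pics/rect_top.png')[30:],cv2.imread('pics/rect_side.png')[:-30]])[:,50:-50],None,fx=.57*1.0,fy=.57) if 0 else np.vstack([cv2.imread('pics/rect_top.png')[130:430],cv2.imread('pics/rect_side.png')[130:430]]))
E
```

```text
top ((643.7305908203125, 216.97561645507812), (130.71224975585938, 59.928775787353516), 7.340862274169922) 0.01441515897302914
((391.7938232421875, 351.86419677734375), (68.54457092285156, 401.9248046875), 83.34078979492188) ctr 0.6459484558105469 0.19903395080566405
side ((778.2391967773438, -66.97425842285156), (67.00383758544922, 26.07255744934082), 4.239358425140381) 0.015421024571177222
((377.72900390625, 261.8626708984375), (251.1974639892578, 514.845703125), 82.13092803955078) ctr 0.6424322509765625 0.22153433227539063
```

View pics/rect.png

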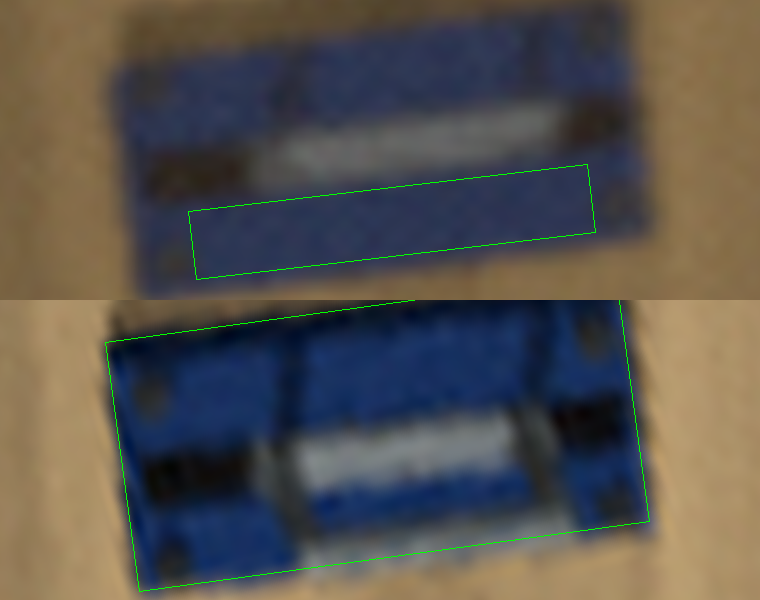

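```bash
cat >> h.py <<'E'
from scipy.optimize import minimize
def soft(p,corners,K=4):
    uv=proj(p,corners); h=cv2.convexHull(uv.astype(np.float32))[:,0]
    m=np.zeros((384*K,512*K),np.uint8); cv2.fillConvexPoly(m,np.round(((h+.5)*K-.5)*16).astype(np.int32),255,shift=4)
    return cv2.resize(m,(512,384),interpolation=cv2.INTER_AREA)/255.
def box(x,y,yaw,x0,x1,w,z0,z1):
    c,s=np.cos(yaw),np.sin(yaw)
    return np.array([[x+c*a-s*b,y+s*a+c*b,z] for a in (x0,x1) for b in (-w/2,w/2) for z in (z0,z1)])
def fitbox(views,x,y,yaw,x0,x1,w,z0,z1):
    # views: list of (p, target soft mask, weight mask)
    def cost(v): 
        return sum((np.abs(soft(p,box(x+v[0]/1e3,y+v[1]/1e3,yaw+v[2]/100,x0,x1,w,z0,z1))-t)*wt).sum() for p,t,wt in views)
    best=None
    for d in (0,2,-2):
        r=minimize(cost,[d,d,d],method='Nelder-Mead',options=dict(initial_simplex=np.array([[d,d,d],[d+4,d,d],[d,d+4,d],[d,d,d+6]])))
        if best is None or r.fun<best.fun: best=r
    v=best.x; return x+v[0]/1e3,y+v[1]/1e3,yaw+v[2]/100,best.fun
E
cat > fit.py <<'E'
from h import *
def bluemask(p):
    i=p['img'].astype(float); r=(i[...,2]-i[...,0])/(i.sum(-1)+10); return np.clip((r+0.03)/0.12,0,1)   # wood <0
def fit_anchor(ps,x=0.6437,y=.217,yaw=.128):
    v=[]
    for p in ps:
        t=bluemask(p); h=soft(p,box(x,y,yaw,-.065,.065,.06,0,.014))
        ker=np.ones((7,7)); dil=cv2.dilate(h,ker); t=np.where(cv2.erode(h,ker)>.5,1,t)
        w=(dil>0).astype(float)
        w[cv2.dilate(soft(p,box(x,y,yaw,-.03-.022,.04+.01,.012,.035,.055)),np.ones((5,5)))>0]=0
        v.append((p,t,w))
    return fitbox(v,x,y,yaw,-.065,.065,.06,0,.014)
def yelmask(p):
    i=p['img'].astype(float); return np.clip(((i[...,0]-i[...,2])/(i.sum(-1)+10)-.27)/.12,0,1)
def fit_lamp(ps,x,y,yaw,z=0):
    v=[]
    for p in ps:
        t=yelmask(p); h=soft(p,box(x,y,yaw,-.07,.02,.03,z,.036+z))
        t=np.where(cv2.erode(h,np.ones((5,5)))>.5,1,t); w=(cv2.dilate(h,np.ones((9,9)))>0).astype(float)
        v.append((p,t,w))
    return fitbox(v,x,y,yaw,-.07,.02,.03,z,.036+z)
E
python3 - <<'E'
from fit import *
np.set_printoptions(precision=4,suppress=True)
a=camera('top'); b=camera('side')
for ps in ([a],[b],[a,b]): print('anchor',np.round(fit_anchor(ps),4))
# yellow contrast check
for p,(u,v),(u2,v2) in ((a,(296,200),(330,180)),(b,(285,168),(250,180))):
    print(p['img'][v,u],p['img'][v2,u2],yelmask(p)[v,u],yelmask(p)[v2,u2],bluemask(p)[v2,u2])
P=cloud(a); m=nets.regions_of('lamp',a)[0]['pixels']; q=P[m]
t=q[(q[:,2]>.028)&(q[:,2]<.045)][:,:2].astype(np.float32)*1000
print(cv2.fitLine(t,2,0,.01,.01).ravel(),cv2.minAreaRect(t))
cv2.imwrite('pics/ym.png',np.hstack([cv2.resize((yelmask(a)*255).astype(np.uint8)[155:235,270:350],None,fx=4,fy=4),cv2.resize((yelmask(b)*255).astype(np.uint8)[130:210,245:325],None,fx=4,fy=4)]))
E
```

```text
anchor [ 0.6467  0.2177  0.1288 83.559 ]
anchor [ 0.6447  0.2142  0.1332 26.3516]
anchor [  0.6451   0.2155   0.1281 122.5999]
[142 118  58] [131 108  71] 0.0 0.0 0.0
[177 177 158] [161 135  96] 0.0 0.0 0.0
[   0.8177   -0.5756  601.9713 -152.7842] ((613.58447265625, -167.4970703125), (40.746917724609375, 164.53843688964844), 55.64877700805664)
```

View pics/ym.png

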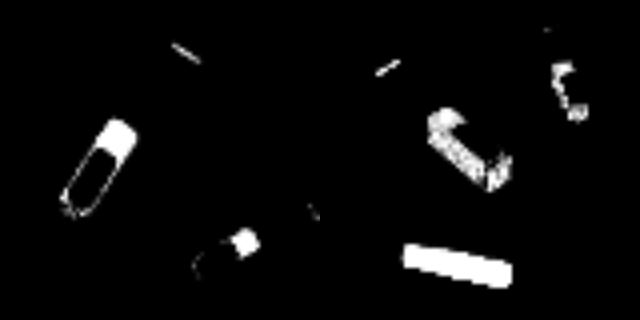

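```bash
python3 - <<'E'
from fit import *
import fit
np.set_printoptions(precision=4,suppress=True)
a=camera('top'); b=camera('side')
for nm,p in (('top',a),('side',b)):
    P=cloud(p); m=nets.regions_of('lamp',p)[0]['pixels']; q=P[cv2.dilate(m.astype(np.uint8),np.ones((3,3)))>0]
    d=np.array([.8177,-.5756]); n=np.array([.5756,.8177]); q=q[q[:,2]>.012]
    s=(q[:,:2]-[.602,-.1528])@d*1000; t=(q[:,:2]-[.602,-.1528])@n*1000
    for lo in range(-80,100,10):
        k=(s>=lo)&(s<lo+10)
        if k.sum(): print(nm,lo,k.sum(),'t',np.percentile(t[k],[3,50,97]).round(1),'z',np.percentile(q[k,2],[50,95]).round(4))
for x0 in ((.59,-.145,-.613),):
  for ps in ([a],[b],[a,b]): print('lamp',np.round(fit_lamp(ps,*x0),4))
# red gate
for nm,p in (('top',a),('side',b)):
    r=rect(p,.60,-.15,-.613,.024,120,40,3); cv2.imwrite(f'pics/l_{nm}.png',r)
cv2.imwrite('pics/l.png',np.vstack([cv2.imread('pics/l_top.png'),cv2.imread('pics/l_side.png')]))
E
```

```text
top -70 17 t [-14.6  -1.9  11.3] z [0.0337 0.0431]
top -60 27 t [-14.3   0.2  12.6] z [0.0372 0.0438]
top -50 23 t [-14.3  -2.7  12.1] z [0.0376 0.0398]
top -40 28 t [-13.4   0.7  13.6] z [0.0371 0.0423]
top -30 27 t [-14.1  -1.6  12.9] z [0.037  0.0429]
top -20 22 t [-12.6   0.8  12.9] z [0.0359 0.0426]
top -10 28 t [-14.2  -0.   13.8] z [0.0357 0.0423]
top 0 26 t [-13.9   0.5  13.9] z [0.0366 0.0425]
top 10 24 t [-12.    0.1  13.4] z [0.0386 0.0424]
top 20 22 t [-12.5   1.4  13.1] z [0.0336 0.0405]
top 30 24 t [-11.1   1.   13.2] z [0.0342 0.0394]
top 40 21 t [-10.1   1.5  13.4] z [0.0351 0.0389]
top 50 23 t [-11.1   0.6  12.8] z [0.0333 0.0419]
top 60 33 t [-27.3  -4.9  17. ] z [0.0281 0.0352]
top 70 13 t [-30.  -15.6  17.2] z [0.0291 0.0349]
top 80 14 t [-30.3 -23.6  16.6] z [0.0272 0.032 ]
top 90 14 t [-30.3  -5.5  18.6] z [0.0264 0.03  ]
side -70 28 t [-14.7  -1.7  13.1] z [0.0251 0.0413]
side -60 29 t [-13.    3.6  12.9] z [0.033  0.0391]
side -50 24 t [-11.1  10.9  15.1] z [0.0349 0.0404]
side -40 23 t [-13.2   5.6  16.3] z [0.0338 0.0397]
side -30 23 t [-14.   11.7  15.5] z [0.0328 0.0389]
side -20 24 t [-12.5   6.3  15.6] z [0.0336 0.0393]
side -10 23 t [-14.    4.6  17.9] z [0.0351 0.0389]
side 0 22 t [-12.2   8.8  15.9] z [0.0343 0.0386]
side 10 22 t [-12.9   9.6  16.9] z [0.0355 0.0397]
side 20 17 t [-10.5   2.3  13.4] z [0.0342 0.0394]
side 30 18 t [-10.8   5.3  14. ] z [0.0314 0.0365]
side 40 17 t [-7.7  6.1 15.6] z [0.0332 0.0388]
side 50 15 t [-9.9  6.  16.9] z [0.0321 0.0376]
side 60 17 t [-26.   -0.7  18.9] z [0.029  0.0342]
side 70 11 t [-30.5 -18.8  18.6] z [0.0261 0.0295]
side 80 12 t [-28.8  11.9  18.6] z [0.027  0.0332]
side 90 6 t [-28.4 -24.8  18.8] z [0.0284 0.0309]
lamp [ 0.6059 -0.1559 -0.624  99.5306]
lamp [ 0.602  -0.1557 -0.7141 98.4731]
lamp [  0.6033  -0.155   -0.6272 205.0463]
```

View pics/l.png

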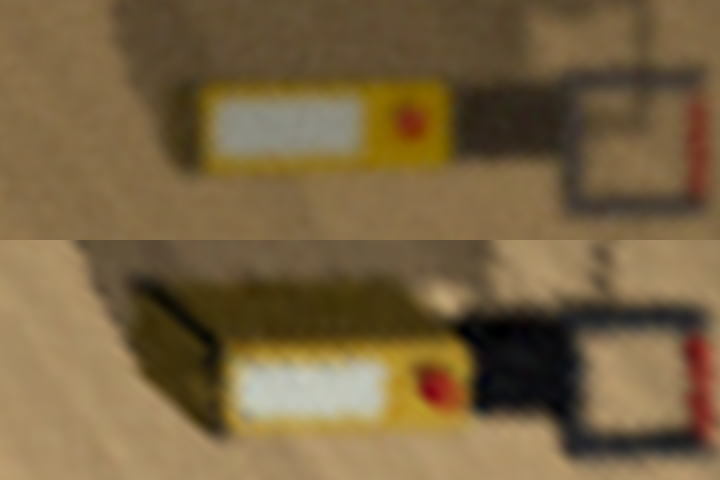

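Request:
play_rows(
  steps=[
    [[0, -25, -41], 0.1, -1],
    [[0, -50, -82], 0.2, -1],
    [[0, -74, -123], 0.3, -1],
    [[0, -98, -164], 0.4, -1],
    [[0, -123, -205], 0.5, -1],
    [[0, -147, -246], 0.6, -1],
    [[0, -172, -287], 0.7, -1],
    [[0, -196, -328], 0.8, -1],
    [[0, -221, -369], 0.9, -1],
    [[0, -245, -410], 1.0, -1],
  ],
  force=60,
)

```text
clock: 2.45
eef_pos: [0.5334, -0.2191, 0.2316]
tool_rot: [[0.001, -0.579, -0.815], [-0.0, -0.815, 0.579], [-1.0, -0.0, -0.0]]
ft_force: [1.1, 0.1, -0.7]
gripper_width: 0.0852
```

```bash
cat > goto.py <<'E'
import sys; from h import *
# usage: x y z lampyaw -> shift, yaw in tool frame
x,y,z,w=map(float,sys.argv[1:5]); s=monitor.observe(); R=s['tool_rot']; p=s['eef_pos']
d=R.T@(np.array([x,y,z])-p)*1000
cur=np.arctan2(-R[1,2],-R[0,2]); dy=(w-cur+np.pi)%(2*np.pi)-np.pi
print('clk',round(s['clock'],2),'pos',p.round(4),'lampyaw',round(cur,4),'grip',round(s['gripper_width'],4),'F',s['ft_force'].round(2),'tilt',R[:,0].round(4)); print('shift',d.round(1),'yaw',round(-dy,4))
E
python3 goto.py 0.590 -0.1435 0.10 -0.613
```

```text
clk 2.45 pos [ 0.5334 -0.2191  0.2316] lampyaw -0.6181 grip 0.0852 F [ 1.11  0.13 -0.66] tilt [ 6.e-04 -0.e+00 -1.e+00]
shift [131.6 -94.4  -2.3] yaw -0.0051
```

Request:
play_rows(
  steps=[
    [[20, -45, -1], 0, -1],
    [[60, -80, -2], -0.005, -1],
    [[100, -94, -2], -0.005, -1],
    [[132, -94, -2], -0.005, -1],
    [[132, -94, -2], -0.005, -1],
    [[132, -94, -2], -0.005, -1],
  ],
)

```text
clock: 3.05
eef_pos: [0.5895, -0.1445, 0.1]
tool_rot: [[0.0, -0.576, -0.817], [-0.001, -0.817, 0.576], [-1.0, 0.0, -0.001]]
ft_force: [0.5, 0.2, 0.5]
gripper_width: 0.0855
```

```bash
python3 goto.py 0.590 -0.1435 0.010 -0.613; python3 - <<'E'
from h import *
p=shot('side','s1'); q=shot('top','t1')
cv2.imwrite('pics/c1.png',np.hstack([cv2.resize(cv2.cvtColor(i['img'][100:230,a:a+120],cv2.COLOR_RGB2BGR),None,fx=3.2,fy=3.2,interpolation=2) for i,a in ((p,230),(q,250))]))
E
```

```text
clk 3.05 pos [ 0.5895 -0.1445  0.1   ] lampyaw -0.6139 grip 0.0855 F [0.48 0.19 0.46] tilt [ 2.e-04 -7.e-04 -1.e+00]
shift [90.  -1.1  0.2] yaw -0.0009
```

View pics/c1.png

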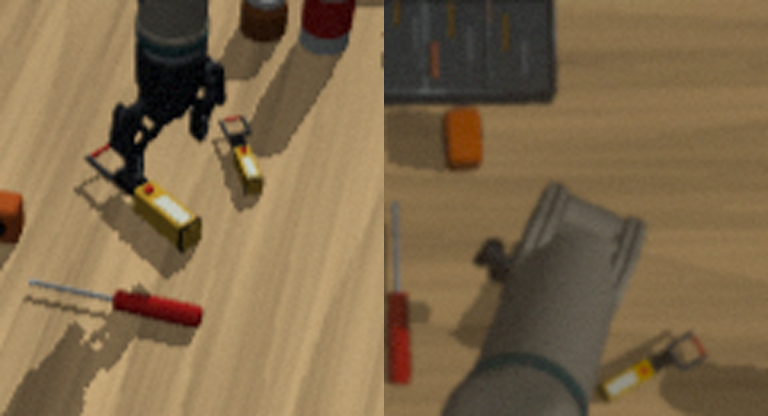

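Request:
play_rows(
  steps=[
    [[40, -1, 0], 0, -1],
    [[75, -1, 0], 0, -1],
    [[90, -1, 0], 0, -1],
    [[94, -1, 0], 0, -1],
    [[94, -1, 0], 0, -1],
    [[94, -1, 0], 0, 1],
    [[94, -1, 0], 0, 1],
    [[94, -1, 0], 0, 1],
    [[94, -1, 0], 0, 1],
    [[94, -1, 0], 0, 1],
  ],
  force=60,
)

```text
clock: 4.15
eef_pos: [0.5923, -0.1446, 0.0087]
tool_rot: [[0.005, -0.577, -0.817], [-0.002, -0.817, 0.577], [-1.0, -0.002, -0.005]]
ft_force: [-1.5, 0.1, 5.3]
gripper_width: 0.0289
```

Request:
play_rows(
  steps=[
    [[0, 0, 0], 0, 1],
    [[0, 0, 0], 0, 1],
    [[0, 0, 0], 0, 1],
    [[0, 0, 0], 0, 1],
  ],
)

```text
clock: 4.55
eef_pos: [0.5922, -0.1445, 0.0087]
tool_rot: [[0.005, -0.577, -0.817], [-0.002, -0.817, 0.577], [-1.0, -0.002, -0.005]]
ft_force: [0.2, -0.2, 2.6]
gripper_width: 0.029
```

Request:
play_rows(
  steps=[
    [[-10, 0, 0], 0, 1],
    [[-40, 0, 0], 0, 1],
    [[-80, 0, 0], 0, 1],
    [[-100, 0, 0], 0, 1],
    [[-100, 0, 0], 0, 1],
  ],
)

```text
clock: 5.05
eef_pos: [0.5939, -0.1451, 0.1121]
tool_rot: [[0.011, -0.577, -0.817], [-0.003, -0.817, 0.577], [-1.0, -0.004, -0.011]]
ft_force: [1.2, -0.6, -2.2]
gripper_width: 0.0292
```

```bash
python3 - <<'E'
from h import *
np.set_printoptions(precision=4,suppress=True)
s=monitor.observe(); print(s['eef_pos'],s['gripper_width'],s['ft_force'])
p=shot('side','s2'); q=shot('top','t2')
cv2.imwrite('pics/c2.png',np.hstack([cv2.resize(cv2.cvtColor(i['img'][100:230,a:a+120],cv2.COLOR_RGB2BGR),None,fx=3.2,fy=3.2,interpolation=2) for i,a in ((p,230),(q,250))]))
E
```

```text
[ 0.5939 -0.1451  0.1121] 0.029167913510299716 [ 1.18   -0.6449 -2.1814]
```

View pics/c2.png

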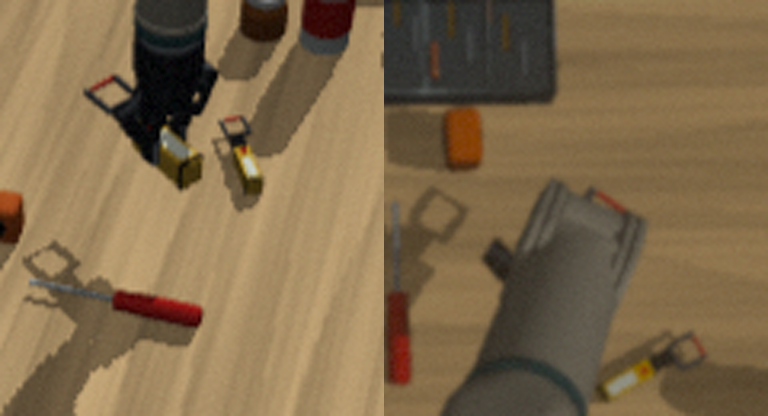

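```bash
python3 goto.py 0.4486 0.190 0.10 0.129
```

```text
clk 5.15 pos [ 0.5914 -0.1441  0.1086] lampyaw -0.6142 grip 0.0287 F [ 0.02  1.19 -2.8 ] tilt [ 0.0048 -0.0012 -1.    ]
shift [   7.5 -190.7  309.3] yaw -0.7432
```

Request:
play_rows(
  steps=[
    [[0, -15, 24], -0.05, 1],
    [[0, -40, 65], -0.15, 1],
    [[0, -66, 106], -0.26, 1],
    [[0, -91, 148], -0.36, 1],
    [[0, -116, 189], -0.47, 1],
    [[2, -142, 230], -0.58, 1],
    [[4, -165, 268], -0.68, 1],
    [[7, -182, 296], -0.743, 1],
    [[7, -190, 309], -0.743, 1],
    [[7, -190, 309], -0.743, 1],
  ],
)

```text
clock: 6.15
eef_pos: [0.4459, 0.1918, 0.0989]
tool_rot: [[0.001, 0.134, -0.991], [-0.001, -0.991, -0.134], [-1.0, 0.001, -0.001]]
ft_force: [1.9, -0.2, -1.6]
gripper_width: 0.0289
```

```bash
python3 goto.py 0.4486 0.190 0.04 0.129; python3 - <<'E'
from h import *
p=shot('side','s3'); q=shot('top','t3')
cv2.imwrite('pics/c3.png',np.hstack([cv2.resize(cv2.cvtColor(i['img'][b:b+130,a:a+120],cv2.COLOR_RGB2BGR),None,fx=3.2,fy=3.2,interpolation=2) for i,a,b in ((p,200,190),(q,140,150))]))
E
```

```text
clk 6.15 pos [0.4459 0.1918 0.0989] lampyaw 0.1342 grip 0.0289 F [ 1.93 -0.17 -1.55] tilt [ 0.0011 -0.0012 -1.    ]
shift [58.9  2.1 -2.4] yaw 0.0052
```

View pics/c3.png

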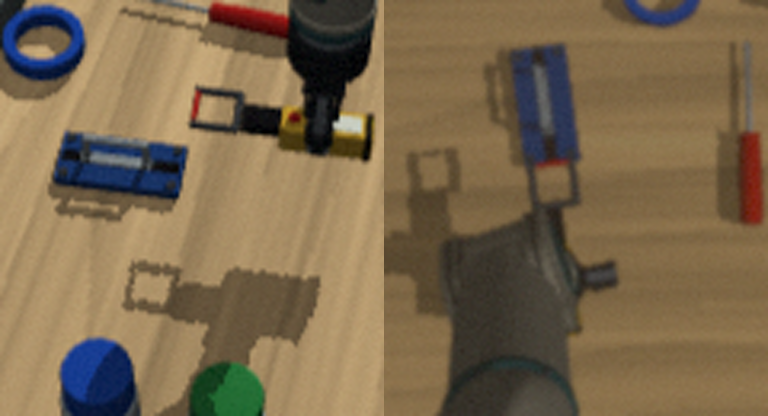

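Request:
play_rows(
  steps=[
    [[25, 1, -1], 0.003, 1],
    [[55, 2, -2], 0.005, 1],
    [[75, 2, -2], 0.005, 1],
    [[85, 2, -2], 0.005, 1],
    [[85, 2, -2], 0.005, 1],
    [[85, 2, -2], 0.005, 1],
  ],
)

```text
clock: 6.85
eef_pos: [0.451, 0.1858, 0.0148]
tool_rot: [[0.004, 0.122, -0.993], [-0.003, -0.993, -0.122], [-1.0, 0.003, -0.003]]
ft_force: [-0.5, 0.2, -1.4]
gripper_width: 0.0292
```

```bash
python3 goto.py 0.4486 0.190 0.0135 0.129; python3 - <<'E'
from fit import *
np.set_printoptions(precision=4,suppress=True)
p=shot('side','s4'); q=shot('top','t4')
s=monitor.observe(); print(s['eef_pos'])
ims=[]
for n,i in (('top',q),('side',p)):
    print(n,np.round(fit_anchor([i]),4))
    r=rect(i,.590,.2085,.129,.028,110,40,3.4); ims.append(r)
    # grid: hook plane at z=.028
    g=i['img'].astype(float); red=(g[...,0]-g[...,1])/(g.sum(-1)+10)
    m=nets.regions_of('gate',i)
    print([(round(x['conf'],2),x['pixels'].sum(),np.argwhere(x['pixels']).mean(0)) for x in m[:3]])
cv2.imwrite('pics/c4.png',np.vstack(ims))
E
```

```text
clk 6.85 pos [0.451  0.1858 0.0148] lampyaw 0.1225 grip 0.0292 F [-0.53  0.25 -1.36] tilt [ 0.0037 -0.003  -1.    ]
shift [ 1.3 -4.5  1.9] yaw -0.0065
[0.4512 0.1865 0.0154]
top [ 0.6457  0.2175  0.1663 81.1024]
[(0.37, np.int64(277), array([144.9422, 226.083 ]))]
side [ 0.6445  0.2141  0.1332 26.7884]
[]
```

View pics/c4.png

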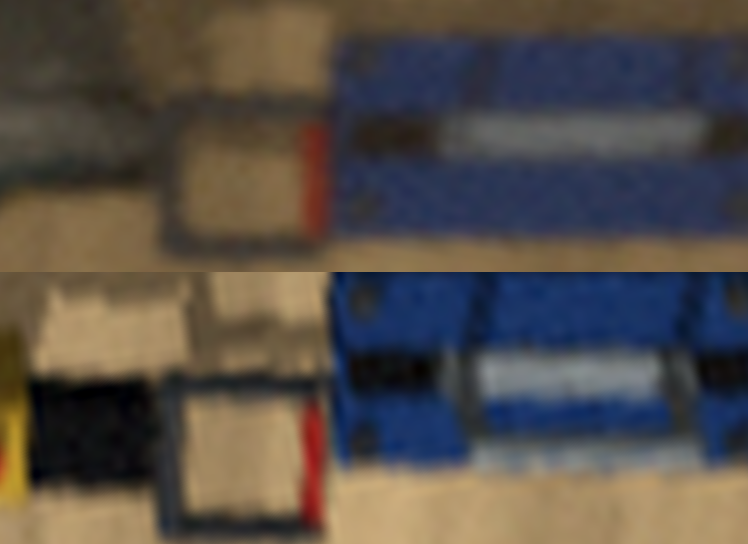

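Request:
play_rows(
  steps=[
    [[0, 0, 0], 0, 1],
    [[0, 0, 0], 0, 1],
    [[0, 0, 0], 0, 1],
  ],
)

```text
clock: 7.35
eef_pos: [0.4512, 0.1868, 0.0157]
tool_rot: [[0.005, 0.124, -0.992], [-0.002, -0.992, -0.124], [-1.0, 0.002, -0.005]]
ft_force: [-0.2, 0.7, -1.8]
gripper_width: 0.029
```

```bash
cat > ov.py <<'E'
from fit import *
import sys
np.set_printoptions(precision=4,suppress=True)
name=sys.argv[1]; gx=float(sys.argv[2]) if len(sys.argv)>2 else -20; s_leg=float(sys.argv[3]) if len(sys.argv)>3 else 11
ax,ay,ayaw=.645,.2155,.129
K=7
out=[]
ps={n:camera(n) for n in ('top','side')}
s=monitor.observe(); R=s['tool_rot']; t=s['eef_pos']; lx=-R[:,2]; ly=-R[:,1]; lz=-R[:,0]
o=t-lx*gx/1000-lz*.0087
print('tcp',t,'lampyaw',round(float(np.arctan2(lx[1],lx[0])),4),'lamp origin',o,'F',s['ft_force'].round(1),'clk',s['clock'])
u=np.array([np.cos(ayaw),np.sin(ayaw),0]); v=np.array([-u[1],u[0],0]); A=np.array([ax,ay,0])-u*.039
L=lambda x,y,z:o+(lx*x+ly*y+lz*z)/1000
An=lambda x,y,z:A+(u*x+v*y)/1000+np.array([0,0,z/1000])
d=(o-A); print('lamp origin in anchor frame',(d@u*1000).round(1),(d@v*1000).round(1),'mouth lateral',((L(104,0,24)-A)@v*1000).round(1), 'gate touch at anchor x', ((L(111,0,24)-A)@u*1000).round(1))
for n,b in (('top',(160,222,160,215)),('side',(212,284,212,262))):
    p=ps[n]; im=cv2.cvtColor(cv2.resize(p['img'][b[2]:b[3],b[0]:b[1]],None,fx=K,fy=K,interpolation=cv2.INTER_CUBIC),cv2.COLOR_RGB2BGR)
    raw=im.copy()
    def line(pts,col):
        uv=((proj(p,np.array(pts))-[b[0],b[2]]+.5)*K).astype(int); cv2.polylines(im,[uv],False,col,1,cv2.LINE_AA)
    line([L(62,13,24),L(104,13,24),L(104,-29,24),L(62,-29,24),L(62,13,24)],(0,255,0))
    line([L(-70,0,36),L(20,0,36)],(0,255,0)); line([L(20,-15,36),L(20,15,36)],(0,255,0))
    line([An(-26,-30,14),An(104,-30,14),An(104,30,14),An(-26,30,14),An(-26,-30,14)],(255,255,0))
    line([An(s_leg,0,14),An(s_leg,0,47),An(s_leg+62,0,47),An(s_leg+62,0,14)],(0,255,255))
    out.append(np.hstack([raw,im])[:, :])
w=max(i.shape[1] for i in out)
im=np.vstack([cv2.copyMakeBorder(i,0,0,0,w-i.shape[1],cv2.BORDER_CONSTANT) for i in out])
f=min(800/im.shape[1],600/im.shape[0],1); 
for k,i in zip(('t','s'),out):
    f=min(800/i.shape[1],600/i.shape[0]); cv2.imwrite(f'pics/{name}_{k}.png',cv2.resize(i,None,fx=f,fy=f))
E
python3 ov.py o5
```

```text
tcp [0.4511 0.1868 0.0155] lampyaw 0.1238 lamp origin [0.471  0.1892 0.0069] F [-0.1  0.6 -2.3] clk 7.45
lamp origin in anchor frame -137.0 -3.7 mouth lateral -4.2 gate touch at anchor x -26.1
```

View pics/o5_t.png

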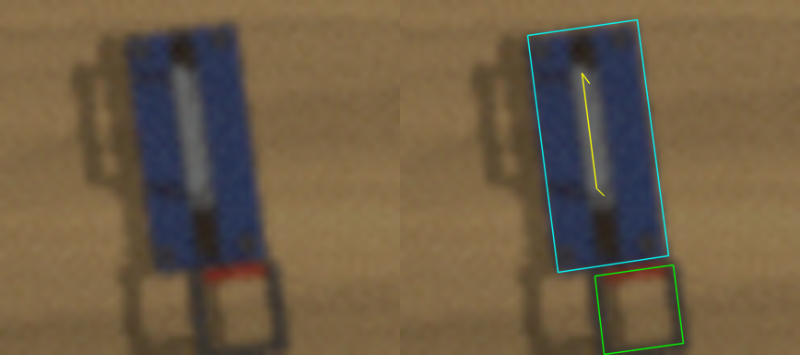

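View pics/o5_s.png

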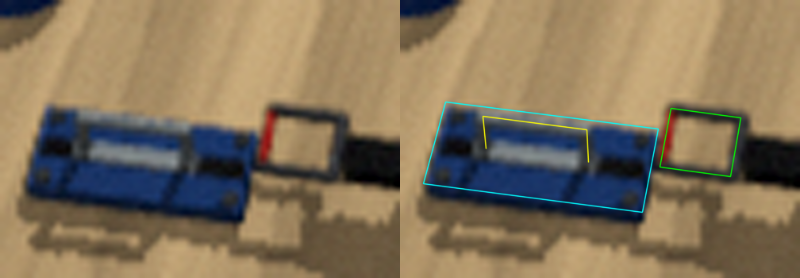

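Request:
play_rows(
  steps=[
    [[1, -2, 0], -0.003, 1],
    [[2, -4.2, 0], -0.005, 1],
    [[2, -4.2, 0], -0.005, 1],
    [[2, -4.2, 0], -0.005, 1],
    [[2, -4.2, 0], -0.005, 1],
  ],
)

```text
clock: 7.95
eef_pos: [0.4506, 0.1909, 0.0135]
tool_rot: [[0.005, 0.128, -0.992], [-0.002, -0.992, -0.128], [-1.0, 0.003, -0.005]]
ft_force: [-1.0, 0.9, -1.5]
gripper_width: 0.029
```

```bash
python3 ov.py o6 -20 12.5
```

```text
tcp [0.4506 0.1908 0.0135] lampyaw 0.1287 lamp origin [0.4704 0.1934 0.0049] F [ 0.4 -0.1 -1. ] clk 8.05
lamp origin in anchor frame -137.0 0.5 mouth lateral 0.5 gate touch at anchor x -26.1
```

View pics/o6_t.png

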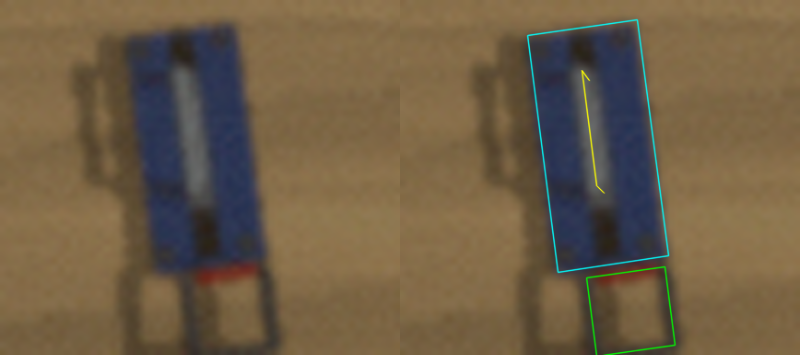

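View pics/o6_s.png

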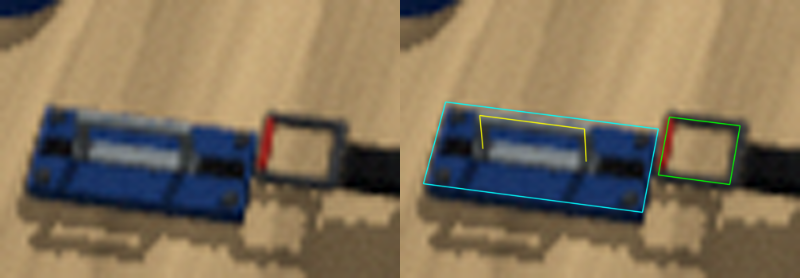

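Request:
play_rows(
  steps=[
    [[0, 0, -5], 0, 1],
    [[0, 0, -12], 0, 1],
    [[0, 0, -19], 0, 1],
    [[0, 0, -25], 0, 1],
    [[0, 0, -29], 0, 1],
    [[0, 0, -30], 0, 1],
    [[0, 0, -30], 0, 1],
  ],
)

```text
clock: 8.75
eef_pos: [0.4803, 0.1946, 0.0136]
tool_rot: [[0.005, 0.128, -0.992], [-0.002, -0.992, -0.128], [-1.0, 0.003, -0.004]]
ft_force: [0.1, 0.3, -1.4]
gripper_width: 0.0292
```

```bash
python3 ov.py o7 -20 12.5
```

```text
tcp [0.4799 0.1946 0.0136] lampyaw 0.1288 lamp origin [0.4998 0.1972 0.005 ] F [ 0.2  0.5 -1. ] clk 8.85
lamp origin in anchor frame -107.4 0.5 mouth lateral 0.5 gate touch at anchor x 3.5
```

View pics/o7_t.png

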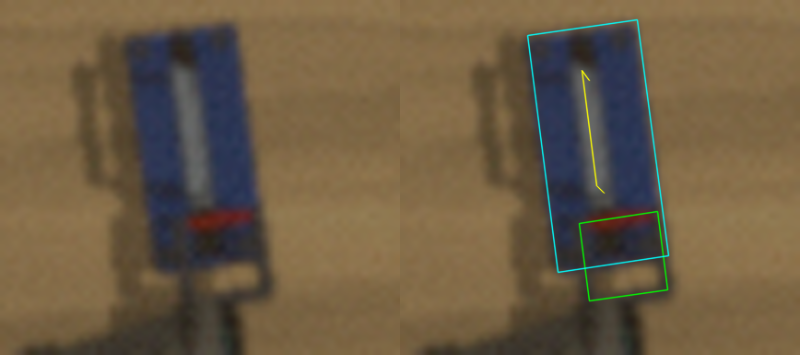

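View pics/o7_s.png

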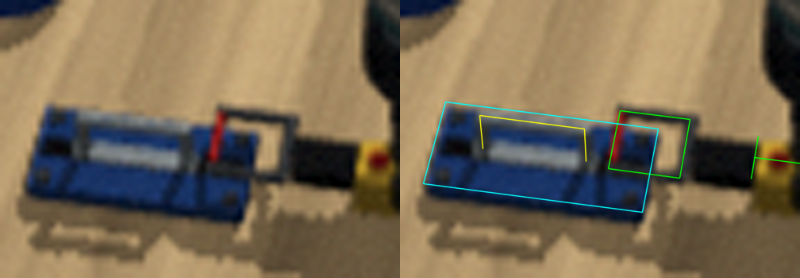

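Request:
play_rows(
  steps=[
    [[0, 0, -2], 0, 1],
    [[0, 0, -4], 0, 1],
    [[0, 0, -6], 0, 1],
    [[0, 0, -7], 0, 1],
    [[0, 0, -7], 0, 1],
  ],
)

```text
clock: 9.35
eef_pos: [0.4871, 0.1955, 0.0136]
tool_rot: [[0.005, 0.128, -0.992], [-0.002, -0.992, -0.128], [-1.0, 0.003, -0.004]]
ft_force: [0.6, -0.7, -1.8]
gripper_width: 0.0289
```

Request:
play_rows(
  steps=[
    [[0, 0, -1], 0, 1],
    [[0, 0, -2], 0, 1],
    [[0, 0, -3], 0, 1],
    [[0, 0, -3], 0, 1],
  ],
)

```text
clock: 9.75
eef_pos: [0.4902, 0.1959, 0.0136]
tool_rot: [[0.005, 0.128, -0.992], [-0.002, -0.992, -0.128], [-1.0, 0.003, -0.004]]
ft_force: [0.5, -0.1, -2.3]
gripper_width: 0.0294
```

Request:
play_rows(
  steps=[
    [[0, 0, -1], 0, 1],
    [[0, 0, -2], 0, 1],
    [[0, 0, -3], 0, 1],
    [[0, 0, -3], 0, 1],
  ],
)

```text
clock: 10.15
eef_pos: [0.493, 0.1962, 0.0136]
tool_rot: [[0.004, 0.128, -0.992], [-0.002, -0.992, -0.128], [-1.0, 0.003, -0.004]]
ft_force: [-0.8, -0.2, -2.2]
gripper_width: 0.0294
```

Request:
play_rows(
  steps=[
    [[0, 0, -1], 0, 1],
    [[0, 0, -2], 0, 1],
    [[0, 0, -3], 0, 1],
    [[0, 0, -3], 0, 1],
  ],
)

```text
clock: 10.55
eef_pos: [0.4958, 0.1966, 0.0135]
tool_rot: [[0.004, 0.128, -0.992], [-0.002, -0.992, -0.128], [-1.0, 0.003, -0.003]]
ft_force: [-3.0, -0.4, -1.5]
gripper_width: 0.0289
```

```bash
python3 ov.py o8 -20 12.5
```

```text
tcp [0.4957 0.1966 0.0135] lampyaw 0.1287 lamp origin [0.5156 0.1991 0.0049] F [-2.3 -1.1 -2.2] clk 10.65
lamp origin in anchor frame -91.5 0.4 mouth lateral 0.5 gate touch at anchor x 19.4
```

View pics/o8_t.png

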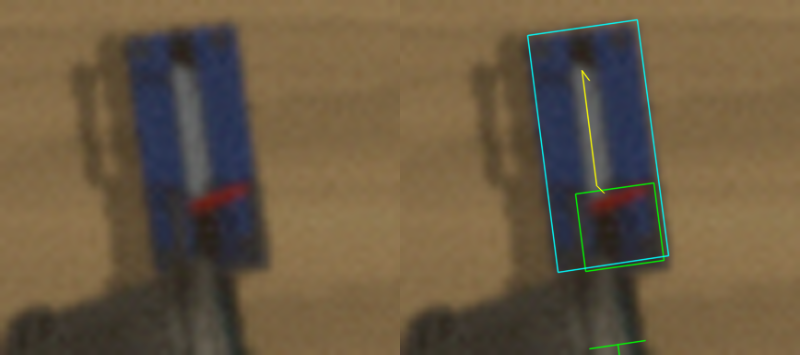

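View pics/o8_s.png

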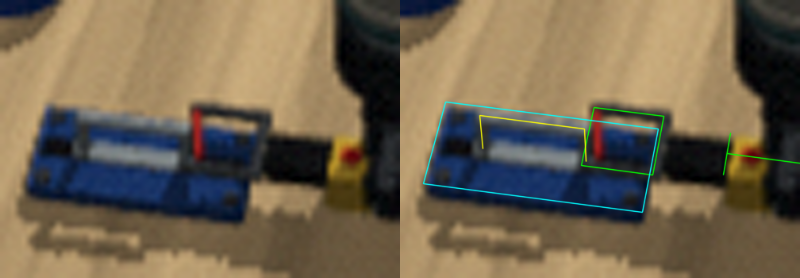

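Request:
play_rows(
  steps=[
    [[0, 0, -2], 0, 1],
    [[0, 0, -4], 0, 1],
    [[0, 0, -5], 0, 1],
    [[0, 0, -5], 0, 1],
  ],
)

```text
clock: 11.05
eef_pos: [0.5002, 0.1972, 0.0134]
tool_rot: [[0.003, 0.129, -0.992], [-0.003, -0.992, -0.129], [-1.0, 0.003, -0.002]]
ft_force: [-3.4, 0.4, -1.9]
gripper_width: 0.029
```

Request:
play_rows(
  steps=[
    [[0, 0, -2], 0, 1],
    [[0, 0, -4], 0, 1],
    [[0, 0, -5], 0, 1],
    [[0, 0, -5], 0, 1],
  ],
)

```text
clock: 11.45
eef_pos: [0.5049, 0.1975, 0.0132]
tool_rot: [[0.002, 0.128, -0.992], [-0.003, -0.992, -0.128], [-1.0, 0.003, -0.001]]
ft_force: [-4.2, -1.2, -2.7]
gripper_width: 0.0288
```

Request:
play_rows(
  steps=[
    [[0, 0, -2], 0, 1],
    [[0, 0, -4], 0, 1],
    [[0, 0, -5], 0, 1],
    [[0, 0, -5], 0, 1],
  ],
)

```text
clock: 11.85
eef_pos: [0.5097, 0.1977, 0.0131]
tool_rot: [[0.001, 0.127, -0.992], [-0.004, -0.992, -0.128], [-1.0, 0.004, -0.001]]
ft_force: [-4.8, -2.3, -1.9]
gripper_width: 0.0291
```

```bash
python3 ov.py o9 -20 14.5
```

```text
tcp [0.5097 0.1977 0.0131] lampyaw 0.1279 lamp origin [0.5295 0.2002 0.0044] F [-4.  -1.  -1.4] clk 11.95
lamp origin in anchor frame -77.5 -0.3 mouth lateral -0.3 gate touch at anchor x 33.5
```

View pics/o9_t.png

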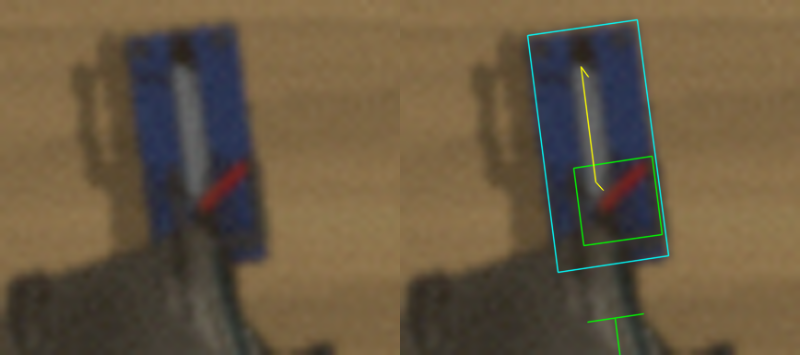

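View pics/o9_s.png

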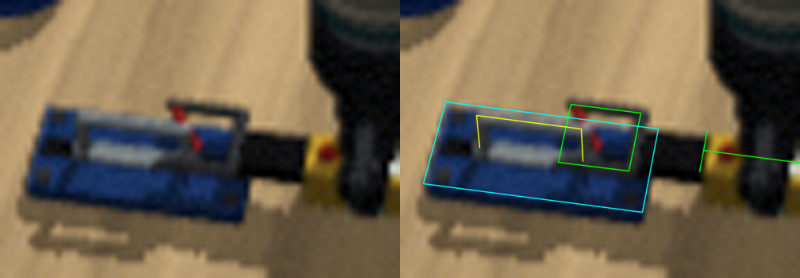

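Request:
play_rows(
  steps=[
    [[0, -0.3, -2], 0, 1],
    [[0, -0.5, -4], 0, 1],
    [[0, -0.5, -5], 0, 1],
    [[0, -0.5, -5], 0, 1],
  ],
)

```text
clock: 12.35
eef_pos: [0.5149, 0.1978, 0.0131]
tool_rot: [[0.001, 0.126, -0.992], [-0.005, -0.992, -0.126], [-1.0, 0.005, -0.001]]
ft_force: [-4.2, -2.5, -2.1]
gripper_width: 0.0291
```

Request:
play_rows(
  steps=[
    [[0, -0.2, -2], 0, 1],
    [[0, -0.3, -4], 0, 1],
    [[0, -0.3, -5], 0, 1],
    [[0, -0.3, -5], 0, 1],
  ],
)

```text
clock: 12.75
eef_pos: [0.522, 0.1998, 0.0137]
tool_rot: [[0.006, 0.126, -0.992], [-0.003, -0.992, -0.126], [-1.0, 0.004, -0.005]]
ft_force: [0.2, 0.3, -1.5]
gripper_width: 0.0293
```

Request:
play_rows(
  steps=[
    [[0, 0, -1], 0, 1],
    [[0, 0, -2], 0, 1],
    [[0, 0, -3], 0, 1],
    [[0, 0, -3], 0, 1],
  ],
)

```text
clock: 13.15
eef_pos: [0.5253, 0.2003, 0.0137]
tool_rot: [[0.006, 0.127, -0.992], [-0.003, -0.992, -0.127], [-1.0, 0.003, -0.006]]
ft_force: [-0.4, -0.2, -3.0]
gripper_width: 0.029
```

```bash
python3 ov.py o10 -20 14.5
```

```text
tcp [0.525  0.2002 0.0136] lampyaw 0.1268 lamp origin [0.5449 0.2027 0.005 ] F [ 0.3 -0.5 -1.8] clk 13.25
lamp origin in anchor frame -62.0 0.2 mouth lateral 0.0 gate touch at anchor x 48.9
```

View pics/o10_t.png

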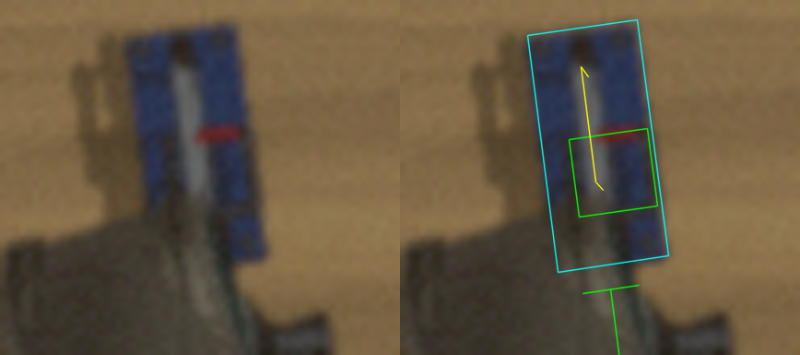

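View pics/o10_s.png

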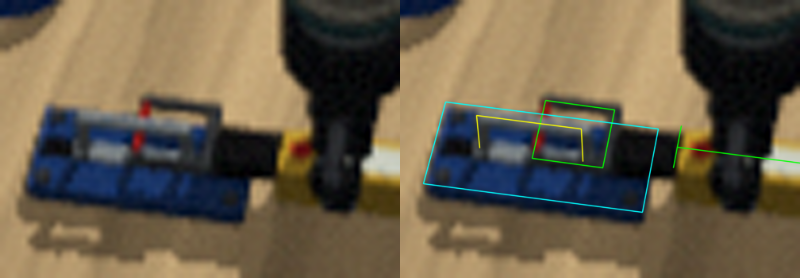

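Request:
play_rows(
  steps=[
    [[0, 0, 3], 0, 1],
    [[0, 0, 7], 0, 1],
    [[0, 0, 11], 0, 1],
    [[0, 0, 14], 0, 1],
    [[0, 0, 16], 0, 1],
    [[0, 0, 17], 0, 1],
    [[0, 0, 17], 0, 1],
  ],
)

```text
clock: 13.95
eef_pos: [0.508, 0.1981, 0.0136]
tool_rot: [[0.006, 0.127, -0.992], [-0.003, -0.992, -0.127], [-1.0, 0.004, -0.005]]
ft_force: [0.3, -0.1, -1.9]
gripper_width: 0.0291
```

Request:
play_rows(
  steps=[
    [[0, 0, 1], 0, 1],
    [[0, 0, 2], 0, 1],
    [[0, 0, 2], 0, 1],
  ],
)

```text
clock: 14.25
eef_pos: [0.5059, 0.1978, 0.0136]
tool_rot: [[0.005, 0.127, -0.992], [-0.003, -0.992, -0.127], [-1.0, 0.004, -0.005]]
ft_force: [0.0, 0.9, -2.3]
gripper_width: 0.0291
```

Request:
play_rows(
  steps=[
    [[0, 0, 1], 0, 1],
    [[0, 0, 2], 0, 1],
    [[0, 0, 2], 0, 1],
  ],
)

```text
clock: 14.55
eef_pos: [0.5036, 0.1975, 0.0135]
tool_rot: [[0.005, 0.127, -0.992], [-0.003, -0.992, -0.127], [-1.0, 0.004, -0.005]]
ft_force: [-0.3, 0.1, -2.1]
gripper_width: 0.0292
```

Request:
play_rows(
  steps=[
    [[0, 0, 1], 0, 1],
    [[0, 0, 1], 0, 1],
  ],
)

```text
clock: 14.75
eef_pos: [0.5025, 0.1974, 0.0135]
tool_rot: [[0.005, 0.127, -0.992], [-0.003, -0.992, -0.127], [-1.0, 0.004, -0.004]]
ft_force: [0.3, -0.4, -2.6]
gripper_width: 0.029
```

Request:
play_rows(
  steps=[
    [[0, 0, 1], 0, 1],
    [[0, 0, 1], 0, 1],
  ],
)

```text
clock: 14.95
eef_pos: [0.5015, 0.1972, 0.0135]
tool_rot: [[0.005, 0.127, -0.992], [-0.003, -0.992, -0.127], [-1.0, 0.004, -0.005]]
ft_force: [0.2, 0.7, -1.9]
gripper_width: 0.0291
```

Request:
play_rows(
  steps=[
    [[0, 0, 1], 0, 1],
    [[0, 0, 1], 0, 1],
  ],
)

```text
clock: 15.15
eef_pos: [0.5006, 0.197, 0.0136]
tool_rot: [[0.005, 0.126, -0.992], [-0.003, -0.992, -0.127], [-1.0, 0.004, -0.005]]
ft_force: [0.9, 0.5, -2.2]
gripper_width: 0.029
```

Request:
play_rows(
  steps=[
    [[0, 0, 1], 0, 1],
    [[0, 0, 1], 0, 1],
  ],
)

```text
clock: 15.35
eef_pos: [0.4999, 0.197, 0.0136]
tool_rot: [[0.006, 0.126, -0.992], [-0.003, -0.992, -0.127], [-1.0, 0.004, -0.006]]
ft_force: [1.3, -0.8, -2.4]
gripper_width: 0.0292
```

Request:
play_rows(
  steps=[
    [[0, 0, 1], 0, 1],
    [[0, 0, 1], 0, 1],
  ],
)

```text
clock: 15.55
eef_pos: [0.4997, 0.197, 0.0137]
tool_rot: [[0.008, 0.126, -0.992], [-0.002, -0.992, -0.126], [-1.0, 0.003, -0.007]]
ft_force: [3.6, -0.2, -2.4]
gripper_width: 0.029
```

```bash
python3 ov.py o11 -20 14.5
```

```text
tcp [0.4997 0.197  0.0137] lampyaw 0.1266 lamp origin [0.5196 0.1995 0.0051] F [ 3.2 -0.1 -3.3] clk 15.65
lamp origin in anchor frame -87.4 0.2 mouth lateral 0.1 gate touch at anchor x 23.4
```

View pics/o11_s.png

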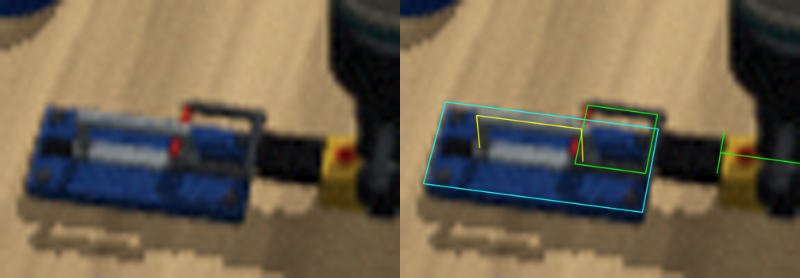

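View pics/o11_t.png

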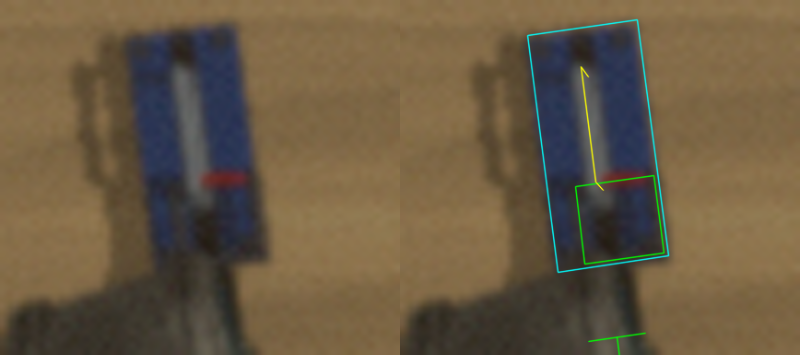

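Request:
play_rows(
  steps=[
    [[0, 0, 1.5], 0, 1],
    [[0, 0, 2], 0, 1],
  ],
)

```text
clock: 15.85
eef_pos: [0.4995, 0.197, 0.0139]
tool_rot: [[0.011, 0.126, -0.992], [-0.002, -0.992, -0.126], [-1.0, 0.003, -0.011]]
ft_force: [6.8, 0.7, -5.7]
gripper_width: 0.029
```

Request:
play_rows(
  steps=[
    [[0, 0, 2.5], 0, 1],
    [[0, 0, 3], 0, 1],
    [[0, 0, 3], 0, 1],
  ],
)

```text
clock: 16.15
eef_pos: [0.4994, 0.1971, 0.0142]
tool_rot: [[0.016, 0.125, -0.992], [-0.0, -0.992, -0.125], [-1.0, 0.002, -0.016]]
ft_force: [7.9, 0.3, -6.4]
gripper_width: 0.0292
```

Request:
play_rows(
  steps=[
    [[0.3, 0, 3.5], 0, 1],
    [[0.5, 0, 4], 0, 1],
    [[0.5, 0, 4], 0, 1],
    [[0.5, 0, 4], 0, 1],
  ],
)

```text
clock: 16.55
eef_pos: [0.4994, 0.1972, 0.0142]
tool_rot: [[0.024, 0.124, -0.992], [0.001, -0.992, -0.124], [-1.0, 0.002, -0.024]]
ft_force: [10.3, -0.2, -6.1]
gripper_width: 0.0288
```

Request:
play_rows(
  steps=[
    [[0.5, 0, 4], 0, 1],
    [[0.5, 0, 4], 0, 1],
    [[0.5, 0, 4], 0, 1],
    [[0.5, 0, 4], 0, 1],
    [[0.5, 0, 4], 0, 1],
    [[0.5, 0, 4], 0, 1],
  ],
)

```text
clock: 17.15
eef_pos: [0.4996, 0.1974, 0.0146]
tool_rot: [[0.032, 0.123, -0.992], [0.003, -0.992, -0.123], [-0.999, 0.0, -0.032]]
ft_force: [8.9, 0.8, -1.9]
gripper_width: 0.0291
```

Request:
play_rows(
  steps=[
    [[0, 0, -2], 0, 1],
    [[0, 0, -5], 0, 1],
    [[0, 0, -8], 0, 1],
    [[0, 0, -8], 0, 1],
    [[0, 0, -8], 0, 1],
  ],
)

```text
clock: 17.65
eef_pos: [0.5068, 0.1982, 0.0146]
tool_rot: [[0.03, 0.123, -0.992], [0.003, -0.992, -0.123], [-1.0, 0.001, -0.03]]
ft_force: [-0.4, 0.3, -1.8]
gripper_width: 0.0293
```

```bash
python3 ov.py o12 -20 14.5; python3 goto.py .5 .2 .0087 .129
```

```text
tcp [0.507  0.1982 0.0147] lampyaw 0.1237 lamp origin [0.5271 0.2007 0.0066] F [-0.4 -0.  -3. ] clk 17.75
lamp origin in anchor frame -79.9 0.5 mouth lateral -0.0 gate touch at anchor x 30.4
clk 17.75 pos [0.507  0.1982 0.0147] lampyaw 0.1237 grip 0.0289 F [-0.39 -0.02 -3.04] tilt [ 0.0306  0.0031 -0.9995]
shift [ 5.7 -2.6  6.9] yaw -0.0053
```

View pics/o12_s.png

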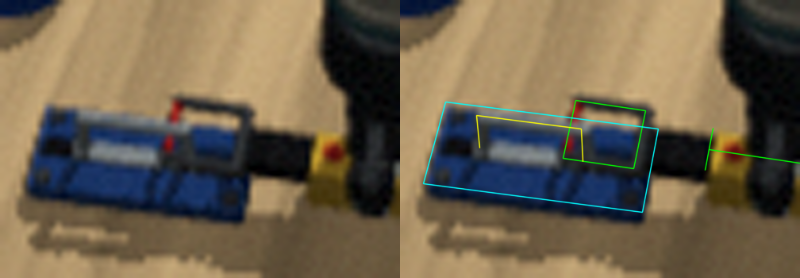

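Request:
play_rows(
  steps=[
    [[1.5, 0, 0], 0, 1],
    [[3, 0, 0], 0, 1],
    [[4.5, 0, 0], 0, 1],
    [[5.5, 0, 0], 0, 1],
    [[5.5, 0, 0], 0, 1],
  ],
)

```text
clock: 18.25
eef_pos: [0.5071, 0.1983, 0.0096]
tool_rot: [[0.03, 0.123, -0.992], [0.003, -0.992, -0.123], [-1.0, 0.001, -0.031]]
ft_force: [-0.4, 0.2, 3.5]
gripper_width: 0.0291
```

Request:
play_rows(
  steps=[
    [[0, 0, 0], 0, 0.2],
    [[0, 0, 0], 0, 0],
    [[0, 0, 0], 0, -0.2],
    [[0, 0, 0], 0, -0.5],
    [[0, 0, 0], 0, -0.8],
    [[0, 0, 0], 0, -1],
    [[0, 0, 0], 0, -1],
    [[0, 0, 0], 0, -1],
  ],
)

```text
clock: 19.05
eef_pos: [0.5071, 0.1982, 0.0096]
tool_rot: [[0.03, 0.123, -0.992], [0.003, -0.992, -0.123], [-1.0, 0.001, -0.03]]
ft_force: [-0.3, 0.7, -0.2]
gripper_width: 0.0854
```

Request:
play_rows(
  steps=[
    [[-10, 0, 0], 0, -1],
    [[-30, 0, 0], 0, -1],
    [[-70, 0, 0], 0, -1],
    [[-110, 0, 0], 0, -1],
    [[-150, 0, 0], 0, -1],
    [[-150, 0, 40], 0, -1],
    [[-150, 0, 80], 0, -1],
    [[-150, 0, 80], 0, -1],
  ],
)

```text
clock: 19.85
eef_pos: [0.4163, 0.1863, 0.1574]
tool_rot: [[0.023, 0.125, -0.992], [0.001, -0.992, -0.125], [-1.0, 0.002, -0.023]]
ft_force: [0.1, -0.2, -1.0]
gripper_width: 0.0853
```

```bash
python3 - <<'E'
from fit import *
np.set_printoptions(precision=4,suppress=True)
s=monitor.observe(); print(s['clock'],s['eef_pos'],s['gripper_width'],s['ft_force'])
q=shot('top','t13'); p=shot('side','s13')
cv2.imwrite('pics/c13.png',np.hstack([cv2.resize(cv2.cvtColor(i['img'][b:b+75,a:a+80],cv2.COLOR_RGB2BGR),None,fx=5,fy=5,interpolation=2) for i,a,b in ((p,205,205),(q,150,150))]))
for n,i in (('top',q),('side',p)):
    r=[x for x in nets.regions_of('lamp',i)]
    P=cloud(i)
    for x in r[:3]:
        z=P[x['pixels']]; print(n,round(x['conf'],2),x['pixels'].sum(),np.median(z,0),np.percentile(z[:,2],[5,90]))
E
```

```text
19.85 [0.4163 0.1863 0.1574] 0.08531198600670403 [ 0.1451 -0.1634 -1.0487]
top 0.98 374 [0.5215 0.1997 0.0345] [0.0225 0.0407]
top 0.65 141 [ 0.519  -0.2609  0.0238] [0.017  0.0286]
side 0.87 530 [0.5164 0.2064 0.0328] [0.0028 0.0388]
side 0.61 68 [ 0.5265 -0.2667  0.0232] [0.0098 0.1633]
```

View pics/c13.png

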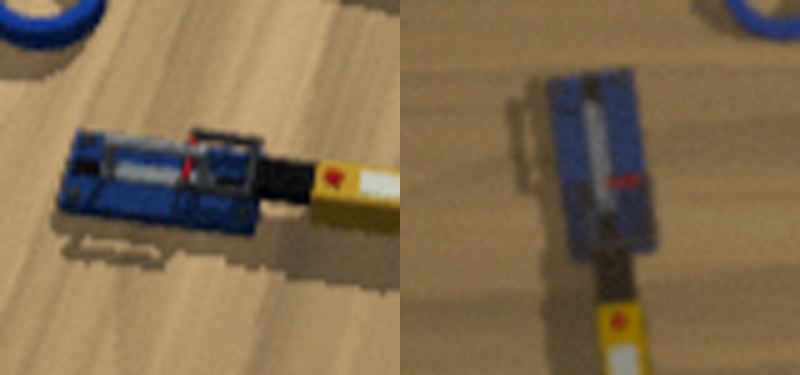

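View pics/s13.png

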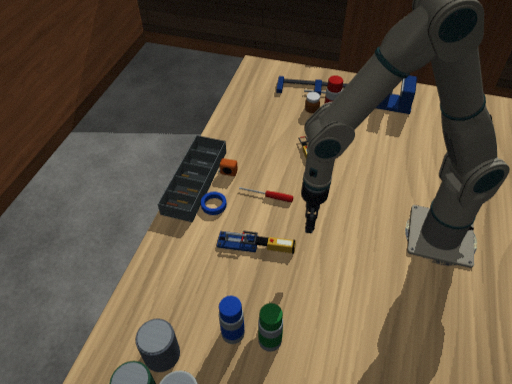

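```bash
python3 -c "
from bench import workorder; print(workorder.hand_in())"
```

```text
the job is handed in; nothing more can be done
None
```

The larger yellow lamp is clipped onto the staple's near leg and lying flat on the bench. I let go of it, backed the gripper clear and handed the job in at about 20 s.

- **Clipping:** the push on the gate peaked at about 5 N in the readings. It then dropped to about 0 N, and the pictures showed the gate shut behind the leg.
- **Check pull:** I ramped the pull up to 10.3 N and held about 9–10 N for 0.6 s. The gate held.
- **Last pictures:** both views showed the leg inside the hook with the gate shut. The lamp's top measured about 33–35 mm above the bench (36 mm nominal), so it lies flat. The other objects looked as they were; I judged that by eye.

Checks that were less certain or slightly off:

- **Side to clip from:** nothing I could make out on the block told its two ends apart. I took the end nearer the robot because of reach and the way the lamp was lying.
- **Camera agreement:** the two cameras disagreed by about 3 mm on the anchor's sideways position. The top view and the tool position agreed with each other, and the leg entered the hook without catching.
- **Leg position:** the gate met the leg about 2–4 mm beyond where the pictures put it.
- **Tilt during the pull:** the tool tilted about 0.03 rad, which lifted the lamp's nose slightly. At the start of the pull the wrist also read up to about 4 N downward beyond the lamp's weight, which had gone by the end of it.

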